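# Paint markers back into the clip rack

## Robot

A 6-joint arm with a two-finger parallel gripper is mounted at the origin on the work surface. World frame = base frame: x ahead of the robot, y to its left, z up, the work surface at z = 0. Lengths are in mm, angles in rad, forces in N, time in s.
With the tool pointing down it reaches from about 350 to 775 mm from the base axis. Payload 7.3 kg.
Tool frame: the origin (TCP) lies midway between the tips of the shut fingers; the grasp point (between the pads) lies 19 mm behind it; z points along the fingers, y is the line along which they close (so a half turn about z gives the same grasp; the last joint's range is limited). The gripper opens to 92 mm and grips with 3 to 60 N. Pads are 19 mm wide; open, the fingers measure 130 mm over their backs; the gripper's body (75 mm by 190 mm) begins 47 mm behind the grasp point.
Start: joints at [1.102, 0.342, 1.524, -0, 1.275, -0.146], TCP at [166.529, 497.912, 193.541] pointing down, gripper open.
Joint ranges: [-2.53, 2.53], [-0.77, 2.02], [0.04, 2.7], [-1, 4.14], [0.28, 2.66], [-3.11, 3.11]. Speed limits (rad/s): [2.57, 2.57, 3.14, 3.14, 3.14, 3.14].

## Interface

Orientations are given as [roll, pitch, yaw] about the fixed x, y, z axes, in that order (R = Rz(yaw) Ry(pitch) Rx(roll)).
In Python, from plant import monitor, optics, workorder gives the robot as it stands. The module is installed in compiled form; this text tells all that it offers.
- The arm moves only by the tool servo_tool, never from a script. Its arguments are lists of equal length, an entry for each row: "linear": the shift along the tool's x, y, z as a fraction of full scale, a list of three; "spin": the turn about the tool's z as a fraction of full scale. In form: {"linear": [[dx, dy, dz], ...], "spin": [spin, ...]}. A call has exactly 8 rows; each row shifts and turns the commanded pose from where the row before left it, along the tool's axes as they then stand; what a row does not reach is not made up. Full scale, the value 1, is 200 mm for a shift and 90 degrees for a turn. A row lasts 1/8 s, in which the tool goes at most 62.5 mm and 10.7 degrees, less where a joint would pass 70% of its speed; a pose out of reach is approached as far as the arm can. A call with a number of a shift or a turn outside -1 to 1 is refused whole. A call with a gripper value outside its range is refused whole. "hand" is the opening, from -1 (shut) to 1 (fully open), set as the call begins (left out, the last holds). The fingers move at their own pace and stop on an object; the grip force is fixed at half the most. Time passes only in rows, so rows that do not move let the fingers close, or fill a call up. It gives the time, the measured TCP pose, the force, the opening and the grip force at its end, in the units of the state.
- monitor.get_obs(): the state, without advancing time (a new reading comes with each control period).
- optics.capture(name): name is "side" or "top"; returns a dict with "frame" (420x560x3 uint8, blue, green, red), "K" (3x3 intrinsics, pixels), "world_to_cam" (4x4, takes a point from world to camera coordinates). Camera axes: x right, y down, z forward; pixel columns grow to the right and rows downward; lengths in mm; the calibration is good to about 2 mm. A picture is of the moment at which its call begins. There is no depth.
- workorder.close_job(): hands the job in; it is judged then, once.
The state is a dict: "time": time; "joint_positions": joint angles; "dq": joint speeds; "tau": joint torques, N m; "tool_pos": TCP position; "tcp_rot": TCP orientation; "contact_force": force on the tool from outside, world axes, zero at the start; "moment": the same for the moment, N m; "grip_width": finger opening in mm; "finger_force": force on a finger pad.
Only numpy, scipy, OpenCV 4.12 (cv2) and the standard library are available. Lean on these libraries where they do the work, as an engineer would, in place of code of your own. Each camera call takes 0.05 s, during which the arm holds its last target. There are 200 camera calls.

## Task

Put the four paint markers away in the clip rack: snap each one into the pair of spring clips on the strip of its own colour, pressed fully home in both clips and about centred between the ends of the strip. Leave the wire brush and the scriber where they lie.

Things in the scene. Friction and masses are not known exactly. Their poses are not given: they have to be found in the camera images.
- marker_red: Paint marker, red but for a black tail plug and a white ring; loose on the bench. Round barrel, 19 mm diameter, 150 mm long, about 45 g; the last 19 mm at the cap end is hexagonal (19 mm across flats), so it does not roll. Origin on the barrel's axis at mid-length, 9.5 mm above the bench at the start; x along the barrel to the cap.
- marker_yellow: Paint marker, yellow but for a black tail plug and a white ring; loose on the bench. Round barrel, 19 mm diameter, 150 mm long, about 45 g; the last 19 mm at the cap end is hexagonal (19 mm across flats), so it does not roll. Origin on the barrel's axis at mid-length, 9.5 mm above the bench at the start; x along the barrel to the cap.
- marker_green: Paint marker, green but for a black tail plug and a white ring; loose on the bench. Round barrel, 19 mm diameter, 150 mm long, about 45 g; the last 19 mm at the cap end is hexagonal (19 mm across flats), so it does not roll. Origin on the barrel's axis at mid-length, 9.5 mm above the bench at the start; x along the barrel to the cap.
- marker_blue: Paint marker, blue but for a black tail plug and a white ring; loose on the bench. Round barrel, 19 mm diameter, 150 mm long, about 45 g; the last 19 mm at the cap end is hexagonal (19 mm across flats), so it does not roll. Origin on the barrel's axis at mid-length, 9.5 mm above the bench at the start; x along the barrel to the cap.
- clip_red: Red strip of the rack, fixed, 205 x 36 x 4 mm, with two 10 mm wide upward spring clips at x = +-38 mm. Origin: centre of its underside, 12 mm above the bench; x along it (marker lies along x, either way round), z up. A seated marker's axis is 26 mm above the origin. The lips are 34 mm apart at the top, 46 mm above this origin, narrowing to a 13 mm throat at 35 mm.
- clip_yellow: Yellow strip of the rack, fixed, 205 x 36 x 4 mm, with two 10 mm wide upward spring clips at x = +-38 mm. Origin: centre of its underside, 12 mm above the bench; x along it (marker lies along x, either way round), z up. A seated marker's axis is 26 mm above the origin. Pressed straight down with 8 to 13 N a marker spreads both clips and snaps in; unpressed it only rests on the lips.
- clip_green: Green strip of the rack, fixed, 205 x 36 x 4 mm, with two 10 mm wide upward spring clips at x = +-38 mm. Origin: centre of its underside, 12 mm above the bench; x along it (marker lies along x, either way round), z up. A seated marker's axis is 26 mm above the origin. Between the clips (66 mm clear) nothing rises above the 4 mm strip: room for fingers.
- clip_blue: Blue strip of the rack, fixed, 205 x 36 x 4 mm, with two 10 mm wide upward spring clips at x = +-38 mm. Origin: centre of its underside, 12 mm above the bench; x along it (marker lies along x, either way round), z up. A seated marker's axis is 26 mm above the origin. The four strips lie parallel, 66 mm apart, on one grey board; their order changes.
- wire_brush: Bystander: a small welder's wire brush, pale wooden handle with a block of steel bristles, 192 x 14 x 22 mm, loose, between the markers and the rack. Origin at its underside, x along the handle towards the bristles.
- scriber: Bystander: a bare steel scriber, pen-shaped, 150 mm long and 9 mm thick, loose, beyond the markers. Not a marker. Origin at its underside near mid-length, x along it towards the point.
There are look-alikes about, which are no part of the job. What is meant by the marker_blue is not pink, and is the smaller of those in its own colour.

How it is judged (in metres and radians):
At the end, for the whole second after the job is handed in: Each marker lies in the two clips of the strip of its own colour: within 12 mm of the strip's middle lengthwise and 4 mm sideways, its axis 23 to 29 mm above the strip's underside (fully seated: 26), parallel to the strip within 0.08 rad, at rest and released (x of marker_red in the frame of clip_red between -0.012 and 0.012 m and y of marker_red in the frame of clip_red between -0.004 and 0.004 m and z of marker_red in the frame of clip_red between 0.023 and 0.029 m and angle between the x axis of marker_red and the x axis of clip_red, either way round below 0.08 rad and linear speed of each of marker_red, marker_yellow, marker_green, marker_blue below 0.01 m/s and angular speed of each of marker_red, marker_yellow, marker_green, marker_blue below 0.2 rad/s and x of marker_yellow in the frame of clip_yellow between -0.012 and 0.012 m and y of marker_yellow in the frame of clip_yellow between -0.004 and 0.004 m and z of marker_yellow in the frame of clip_yellow between 0.023 and 0.029 m and angle between the x axis of marker_yellow and the x axis of clip_yellow, either way round below 0.08 rad and x of marker_green in the frame of clip_green between -0.012 and 0.012 m and y of marker_green in the frame of clip_green between -0.004 and 0.004 m and z of marker_green in the frame of clip_green between 0.023 and 0.029 m and angle between the x axis of marker_green and the x axis of clip_green, either way round below 0.08 rad and x of marker_blue in the frame of clip_blue between -0.012 and 0.012 m and y of marker_blue in the frame of clip_blue between -0.004 and 0.004 m and z of marker_blue in the frame of clip_blue between 0.023 and 0.029 m and angle between the x axis of marker_blue and the x axis of clip_blue, either way round below 0.08 rad); the robot touches nothing.
It fails at once if the wire brush is pushed more than 15 mm from its place (distance of wire_brush from where it was at the start of the episode above 0.015 m).
It fails at once if the scriber is pushed more than 15 mm from its place (distance of scriber from where it was at the start of the episode above 0.015 m).
It also fails if it takes over 112 s, if anything falls off the work surface, if the arm or the gripper's body presses on something with over 40 N, if the wrist force passes 120 N, or if a joint passes its speed limit or range.

## Working session

There is one attempt and no reset: what is moved stays moved. The work goes in short steps, Python scripts to look and compute and a tool call to move; the robot and the scene stay as the last step left them, time stands still between calls to the robot, and variables do not carry over. Pictures are saved under pics/ and viewed, at most 14 in all, crops included, and the job is handed in when it is done.

Besides the shell and the picture viewer there is one more tool, called after "Emit:" in YAML: its name, and indented under it one key for each argument. servo_tool: Moves the arm, as the interface text tells. Shift numbers are shares of 200 mm and turn numbers shares of 90 degrees, none past 1 either way. Its arguments: {"type":"object","properties":{"linear":{"type":"array","items":{"type":"array","items":{"type":"number","minimum":-1,"maximum":1}}},"spin":{"type":"array","items":{"type":"number","minimum":-1,"maximum":1}},"hand":{"type":"number"}},"required":["linear","spin"]}

```bash
mkdir -p pics
cat > h.py <<'E'
import numpy as np, cv2
from plant import monitor, optics, workorder
def cap(n,fn):
    d=optics.capture(n); cv2.imwrite('pics/'+fn,d['frame']); return d
def ray(d,u,v,z):
    K=np.array(d['K']);T=np.array(d['world_to_cam']);R=T[:3,:3];c=-R.T@T[:3,3]
    r=R.T@np.linalg.solve(K,[u,v,1.]); return c+r*(z-c[2])/r[2]
def proj(d,p):
    T=np.array(d['world_to_cam']);q=np.array(d['K'])@(T[:3,:3]@np.array(p,float)+T[:3,3]); return q[:2]/q[2]
E
python3 - <<'E'
from h import *
for n in('top','side'):
    d=cap(n,n+'1.png'); np.savez(n+'1',**d)
    print(n,d['K'],d['world_to_cam'])
print(monitor.get_obs())
E
```

```text
top [[533.19918489   0.         276.94312928]
 [  0.         533.19918489 210.24864176]
 [  0.           0.           1.        ]] [[-1.36810985e-02 -9.99646111e-01  2.28140483e-02 -1.41567011e+00]
 [-9.95448151e-01  1.14643846e-02 -9.46126152e-02  4.91882695e+02]
 [ 9.43175838e-02 -2.40046067e-02 -9.95252718e-01  1.11482919e+03]
 [ 0.00000000e+00  0.00000000e+00  0.00000000e+00  1.00000000e+00]]
side [[383.02201295   0.         280.15956754]
 [  0.         383.02201295 206.29904695]
 [  0.           0.           1.        ]] [[-9.38550513e-01 -3.45029384e-01  8.81244470e-03  4.70446976e+02]
 [-2.69390299e-01  7.16357662e-01 -6.43630769e-01  1.57822260e+02]
 [ 2.15758665e-01 -6.06453975e-01 -7.65285420e-01  8.56843316e+02]
 [ 0.00000000e+00  0.00000000e+00  0.00000000e+00  1.00000000e+00]]
{'time': 0.1, 'joint_positions': array([ 1.10200489e+00,  3.42618953e-01,  1.52487408e+00, -4.58889587e-05,
        1.27538071e+00, -1.46000268e-01]), 'dq': array([-0.00025228, -0.00094214, -0.00381031, -0.00059218, -0.00049949,
        0.0003935 ]), 'tau': array([ 2.01902323e-03, -4.32001591e+01, -2.44696337e+01,  7.19021377e-02,
        5.25810686e-02,  9.63775278e-06]), 'tool_pos': array([166.3582283 , 497.54548426, 192.94872429]), 'tcp_rot': array([-3.14031882e+00, -1.42957548e-04,  2.81881479e+00]), 'contact_force': array([-0.04212531, -0.30745456,  0.45684609]), 'moment': array([-0.01761933,  0.00746707, -0.02449635]), 'finger_force': 0.0, 'grip_width': 91.95963944596339}
```

View pics/top1.png

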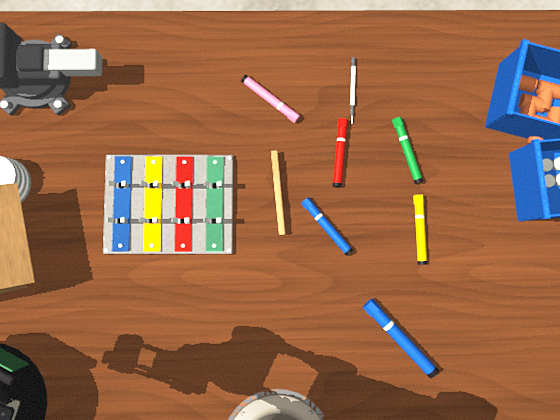

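View pics/side1.png

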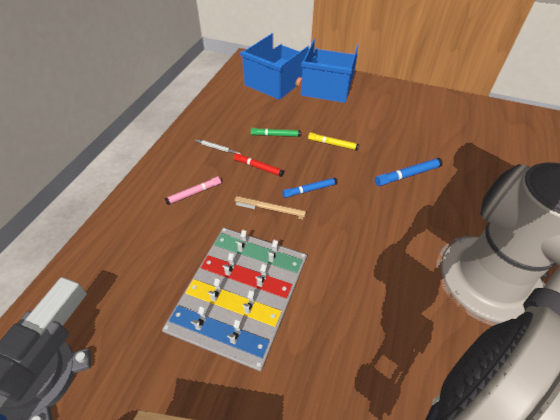

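The top view shows the four rack strips at columns 122 (blue), 153 (yellow), 184 (red) and 215 (green), rows 155-252. The brush is at (278,192) and the scriber at (353,90). The markers are red (340,152), green (407,150) and yellow (420,229).

There are three candidates for marker_blue: small blue (327,226), big blue (401,338) and pink (271,98). The small blue one fits, since it is the smaller of the two blues and not pink. I'll confirm this in a crop while measuring.

Run:
```python
from h import *
d=dict(np.load('top1.npz')); f=d['frame']
cv2.imwrite('pics/crop1.png',cv2.resize(f[100:390,230:450],None,fx=2.05,fy=2.05,interpolation=cv2.INTER_CUBIC))
hsv=cv2.cvtColor(f,cv2.COLOR_BGR2HSV)
H,S,V=[hsv[...,i].astype(int) for i in range(3)]
m={'red':((H<5)|(H>174))&(S>180)&(V>90),'yellow':(H>22)&(H<34)&(S>150)&(V>110),'green':(H>50)&(H<90)&(S>60)&(V>60),'blue':(H>100)&(H<125)&(S>120)&(V>60)}
for c,k in m.items():
    k=cv2.morphologyEx(k.astype(np.uint8),cv2.MORPH_CLOSE,np.ones((5,5)))
    n,l,st,ce=cv2.connectedComponentsWithStats(k)
    for i in range(1,n):
        if st[i,4]<150: continue
        u,v=ce[i]
        if not(100<u<450 and 100<v<390): continue
        rack=u<240
        z=16 if rack else 9.5
        ys,xs=np.where(l==i)
        P=np.array([ray(d,a,b,z)[:2] for a,b in zip(xs,ys)])
        r=cv2.minAreaRect(P.astype(np.float32)); o=P.mean(0)
        w,_,vt=np.linalg.svd(P-o,full_matrices=False); t=(P-o)@vt[0]
        e0,e1=o+vt[0]*t.min(),o+vt[0]*t.max()
        print(c,'rack' if rack else 'mk',ce[i].round(0),st[i,4],'rectc',np.round(r[0],1),'size',np.round(r[1],1),'ang',round(np.degrees(np.arctan2(vt[0,1],vt[0,0])),1),'ends',e0.round(),e1.round())
```

```text
red mk [340. 150.] 573 rectc [ 624.2 -148.2] size [ 22.6 144.1] ang 173.3 ends [ 696. -156.] [ 553. -139.]
red rack [184. 205.] 1352 rectc [510.2 192.3] size [ 34.8 200.5] ang 179.2 ends [610. 191.] [410. 193.]
yellow rack [153. 204.] 1379 rectc [512. 258.] size [ 35.3 202.4] ang 179.4 ends [613. 257.] [411. 259.]
yellow mk [420. 227.] 612 rectc [ 452.4 -316.5] size [141.6  21.9] ang -178.9 ends [ 523. -316.] [ 382. -319.]
green mk [407. 148.] 568 rectc [ 626.9 -294.7] size [143.5  20.6] ang -162.7 ends [ 696. -274.] [ 559. -316.]
green rack [214. 205.] 1470 rectc [508.4 126.7] size [ 36.2 203. ] ang 179.1 ends [610. 125.] [407. 128.]
blue rack [122. 204.] 1419 rectc [511.7 324. ] size [ 35.2 199.9] ang 179.1 ends [612. 322.] [412. 325.]
blue mk [326. 225.] 576 rectc [ 459.6 -112.3] size [143.4  21.5] ang -140.4 ends [515. -67.] [ 405. -159.]
blue mk [399. 336.] 1134 rectc [ 221.4 -264.6] size [198.2  28.8] ang -137.5 ends [ 294. -197.] [ 148. -331.]
```

View pics/crop1.png

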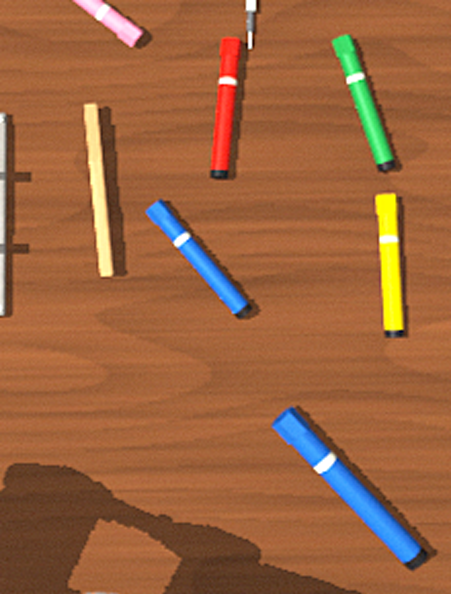

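The crop confirms it: the small blue marker (about 150 mm, against about 205 mm for the other blue) is marker_blue, with its cap at upper left and its tail at lower right. Strip spacing measures about 66 mm, widths about 35 mm and lengths about 202 mm, all as given. Next is a move planner.

```bash
cat > p.py <<'E'
import sys; from h import *
# python3 p.py x y z yawdeg : per-total tool-frame numbers, spin first then shift in final axes
T={'red':(620.2,-147.7,173.3),'yellow':(448.4,-316.5,181.1),'green':(623.1,-295.9,197.3),'blue':(456.5,-114.9,219.6),
'cred':(510.4,192.3,179.1),'cyellow':(511.2,258.1,179.1),'cgreen':(509.2,126.6,179.1),'cblue':(512.2,323.9,179.1)}
o=monitor.get_obs(); p=o['tool_pos']; yw=np.degrees(o['tcp_rot'][2])
if sys.argv[1] in T: x,y,ya=T[sys.argv[1]]; z=float(sys.argv[2])
else: x,y,z,ya=map(float,sys.argv[1:5])
dyaw=(ya-yw+90)%180-90
a=np.radians(yw+dyaw); d=np.array([x,y,z])-p
l=np.array([d[0]*np.cos(a)+d[1]*np.sin(a), d[0]*np.sin(a)-d[1]*np.cos(a), -d[2]])
print('pos',p.round(1),'rot',np.degrees(o['tcp_rot']).round(2),'j',o['joint_positions'].round(2),'t',o['time'],'w',round(o['grip_width'],1))
print('total lin',(l/200).round(4),'spin',round(-dyaw/90,4),'rows>=',np.linalg.norm(l)/60,abs(dyaw)/10.5)
E
python3 p.py 500 60 120 181.1
```

```text
pos [166.4 497.5 192.9] rot [-1.7993e+02 -1.0000e-02  1.6151e+02] j [ 1.1   0.34  1.52 -0.    1.28 -0.15] t 0.1 w 92.0
total lin [-1.6259 -2.2193  0.3647] spin -0.2177 rows>= 9.250891833749018 1.8660770942021097
```

Emit:
servo_tool:
  linear:
    - [0,0,0]
    - [0,0,0]
    - [-0.16,-0.22,0.03]
    - [-0.16,-0.22,0.03]
    - [-0.16,-0.22,0.03]
    - [-0.16,-0.22,0.03]
    - [-0.16,-0.22,0.03]
    - [-0.16,-0.22,0.03]
  spin: [-0.11,-0.108,0,0,0,0,0,0]
  hand: 0.1

```text
time: 1.1
tool_pos: [364.4, 236.2, 157.3]
tcp_rot: [3.142, -0.0, -3.122]
contact_force: [0.6, 1.1, 0.5]
grip_width: 50.4
finger_force: 0.0
```

```bash
python3 p.py yellow 80
```

```text
pos [364.4 236.2 157.3] rot [ 180.     -0.   -178.87] j [ 0.4   0.21  1.81  0.    1.11 -1.19] t 1.1 w 50.4
total lin [-0.3669 -2.771   0.3863] spin 0.0004 rows>= 9.40573026824106 0.0031076161428267197
```

Emit:
servo_tool:
  linear:
    - [-0.1,-0.25,0.02]
    - [-0.1,-0.25,0.02]
    - [-0.1,-0.25,0.02]
    - [-0.06,-0.27,0.02]
    - [0,-0.28,0.02]
    - [0,-0.28,0.02]
    - [0,-0.28,0.03]
    - [0,-0.28,0.04]
  spin: [0,0,0,0,0,0,0,0]

```text
time: 2.1
tool_pos: [443.8, -190.6, 119.2]
tcp_rot: [3.141, 0.0, -3.122]
contact_force: [1.5, 0.2, 0.3]
grip_width: 50.5
finger_force: 0.0
```

```bash
python3 p.py yellow 40
```

```text
pos [ 443.8 -190.6  119.2] rot [ 1.7999e+02  1.0000e-02 -1.7889e+02] j [-0.56  0.34  1.75  0.    1.05 -2.16] t 2.1 w 50.5
total lin [-0.0109 -0.6297  0.3962] spin 0.0001 rows>= 2.480336958174934 0.0011026490018149985
```

Emit:
servo_tool:
  linear:
    - [0,-0.2,0.1]
    - [-0.01,-0.2,0.1]
    - [0,-0.19,0.1]
    - [0,0,0.1]
    - [0,0,0]
    - [0,0,0]
    - [0,0,0]
    - [0,0,0]
  spin: [0,0,0,0,0,0,0,0]

```text
time: 3.1
tool_pos: [448.8, -306.6, 40.3]
tcp_rot: [-3.141, 0.001, -3.121]
contact_force: [0.2, -0.3, -0.8]
grip_width: 50.7
finger_force: 0.0
```

```bash
python3 p.py yellow 3; python3 -c "
from h import *
d=cap('top','t2.png');f=d['frame'];cv2.imwrite('pics/t2c.png',cv2.resize(f[130:310,330:520],None,fx=3,fy=3))"
```

```text
pos [ 448.8 -306.6   40.3] rot [-1.7995e+02  6.0000e-02 -1.7884e+02] j [-0.74  0.54  1.67  0.    0.93 -2.33] t 3.1 w 50.7
total lin [ 0.0031 -0.0492  0.1863] spin 0.0007 rows>= 0.642525260087027 0.0059328324700042385
```

View pics/t2c.png

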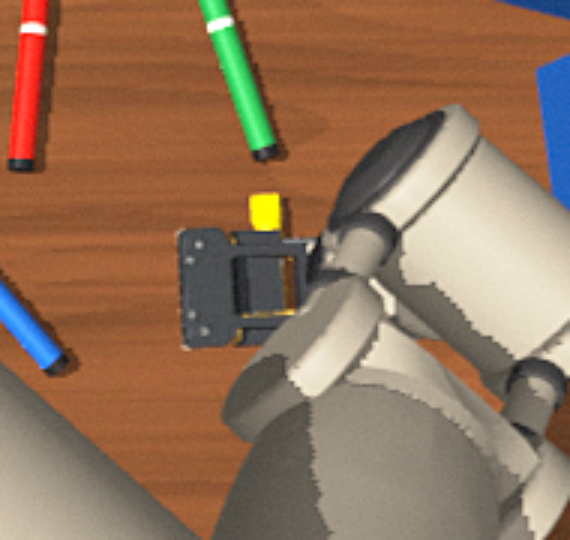

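The gripper straddles the yellow marker, whose cap shows at crop (265,212). I'll go down and grasp it.

Emit:
servo_tool:
  linear:
    - [0.003,-0.049,0]
    - [0,0,0.06]
    - [0,0,0.06]
    - [0,0,0.04]
    - [0,0,0.026]
    - [0,0,0]
    - [0,0,0]
    - [0,0,0]
  spin: [0,0,0,0,0,0,0,0]

```text
time: 4.15
tool_pos: [448.2, -316.7, 2.6]
tcp_rot: [-3.141, 0.001, -3.122]
contact_force: [0.0, 0.4, 0.2]
grip_width: 50.4
finger_force: 0.0
```

Emit:
servo_tool:
  linear:
    - [0,0,0]
    - [0,0,0]
    - [0,0,0]
    - [0,0,0]
    - [0,0,0]
    - [0,0,0]
    - [0,0,0]
    - [0,0,0]
  spin: [0,0,0,0,0,0,0,0]
  hand: -0.8

```text
time: 5.15
tool_pos: [448.0, -316.5, 2.3]
tcp_rot: [3.141, 0.0, -3.122]
contact_force: [0.5, -0.7, -0.1]
grip_width: 8.7
finger_force: 0.0
```

Emit:
servo_tool:
  linear:
    - [0,0,-0.1]
    - [0,0,-0.2]
    - [0,0,-0.2]
    - [0,0,-0.1]
    - [0,0,0]
    - [0,0,0]
    - [0,0,0]
    - [0,0,0]
  spin: [0,0,0,0,0,0,0,0]

```text
time: 6.15
tool_pos: [447.6, -316.2, 121.4]
tcp_rot: [3.14, -0.001, -3.122]
contact_force: [-0.5, 0.4, -0.3]
grip_width: 9.1
finger_force: 0.0
```

```bash
python3 p.py 500 -60 110 179.1; python3 p.py cyellow 110
```

```text
pos [ 447.6 -316.2  121.4] rot [ 1.7993e+02 -7.0000e-02 -1.7887e+02] j [-0.75  0.45  1.57  0.    1.13 -2.35] t 6.15 w 9.1
total lin [-0.2417  1.285   0.0568] spin 0.0225 rows>= 4.362625431583338 0.19293718674939664
pos [ 447.6 -316.2  121.4] rot [ 1.7993e+02 -7.0000e-02 -1.7887e+02] j [-0.75  0.45  1.57  0.    1.13 -2.35] t 6.15 w 9.1
total lin [-0.2727  2.8762  0.0568] spin 0.0225 rows>= 9.632224368962845 0.19293718674939664
```

The fingers closed to 8.7 mm, so they missed. I'll move off and look.

Emit:
servo_tool:
  linear:
    - [0,0.2,0]
    - [0,0.25,0]
    - [0,0.25,0]
    - [0,0.25,0]
    - [0,0.1,0]
    - [0,0,0]
    - [0,0,0]
    - [0,0,0]
  spin: [0,0,0,0,0,0,0,0]
  hand: 0.1

```text
time: 7.15
tool_pos: [443.9, -107.5, 122.2]
tcp_rot: [-3.142, -0.0, -3.123]
contact_force: [-0.1, -0.0, 0.1]
grip_width: 50.3
finger_force: 0.0
```

```bash
python3 p.py yellow 60
python3 - <<'E'
from h import *
a=cap('top','t3.png')['frame'];b=cap('side','s3.png')
np.savez('s3',**b);b=b['frame']
A=cv2.resize(a[100:300,280:460],(360,400));B=cv2.resize(b[100:300,180:400],(440,400))
cv2.imwrite('pics/t3c.png',np.hstack([A,B]))
E
```

```text
pos [ 443.9 -107.5  122.2] rot [-180.     -0.   -178.95] j [-0.41  0.3   1.81 -0.    1.04 -1.99] t 7.15 w 50.3
total lin [-0.0022 -1.0452  0.3108] spin -0.0005 rows>= 3.6346942047426065 0.004416792324751181
```

View pics/t3c.png

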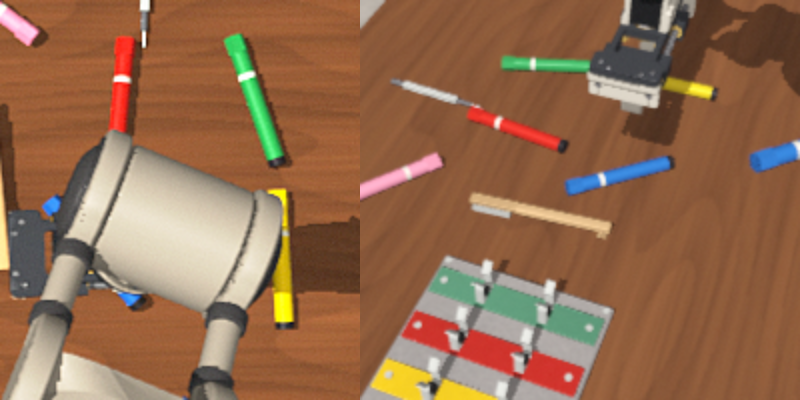

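Run:
```python
from h import *
d=dict(np.load('s3.npz'))
for h in (0,60,130): print('side',proj(d,[443.9,-107.5,122.2+h]).round())
for z in(9.5,):
  print('yel side',proj(d,[448.4,-316.5,z]).round())
t=dict(np.load('top1.npz'));print('top',proj(t,[443.9,-107.5,122]).round(),proj(t,[443.9,-107.5,200]).round())
a=cv2.imread('pics/top1.png');b=cv2.imread('pics/t3.png')
s=dict(np.load('side1.npz'))['frame'];
cv2.imwrite('pics/cmp.png',np.hstack([cv2.resize(a[180:280,380:450],None,fx=4,fy=4),cv2.resize(b[180:280,380:450],None,fx=4,fy=4)]))
cv2.imwrite('pics/s3c.png',cv2.resize(d['frame'][60:210,260:420],None,fx=4,fy=4,interpolation=cv2.INTER_CUBIC)[:600,:640])
```

```text
side [318. 158.]
side [321. 138.]
side [323. 113.]
yel side [334. 140.]
top [330. 229.] [335. 227.]
```

View pics/cmp.png

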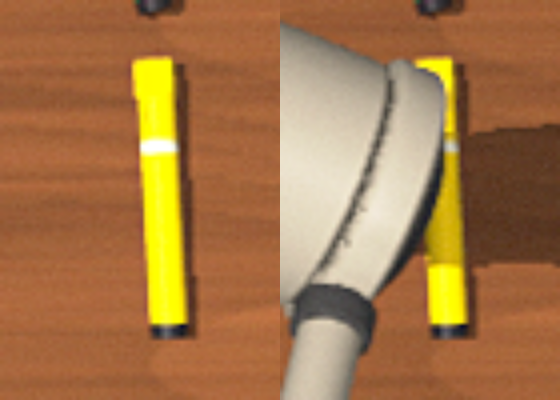

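View pics/s3c.png

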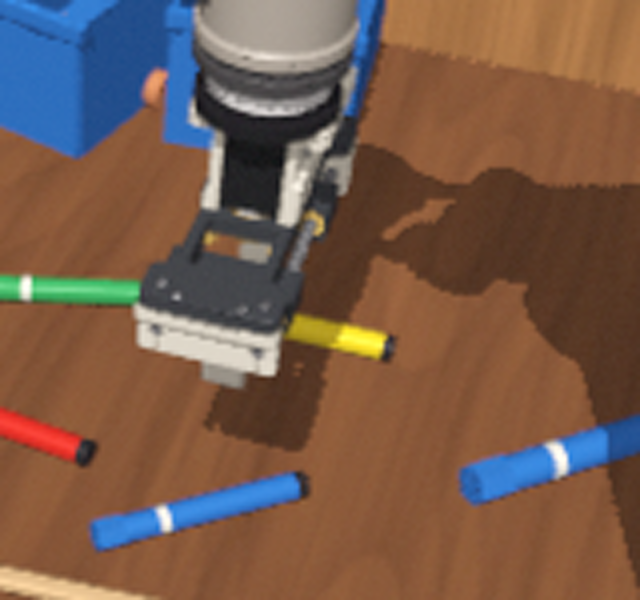

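Run:
```python
from h import *
d=dict(np.load('s3.npz'))
f=lambda p:((proj(d,p)-[260,60])*4).round()
for y in(-107.5-65,-132,-107.5,-82,-107.5+65,-107.5+95):
  for z in(122,141,188): print(y,z,f([443.9,y,z]), f([443.9-9.5,y,z]))
```

```text
-172.5 122 [263. 325.] [277. 328.]
-172.5 141 [266. 301.] [280. 305.]
-172.5 188 [274. 239.] [289. 243.]
-132 122 [244. 365.] [259. 369.]
-132 141 [247. 342.] [262. 345.]
-132 188 [255. 280.] [271. 283.]
-107.5 122 [233. 391.] [248. 395.]
-107.5 141 [236. 367.] [251. 371.]
-107.5 188 [243. 305.] [259. 309.]
-82 122 [221. 418.] [236. 422.]
-82 141 [223. 395.] [239. 399.]
-82 188 [230. 333.] [246. 337.]
-42.5 122 [201. 463.] [217. 467.]
-42.5 141 [203. 439.] [219. 443.]
-42.5 188 [209. 377.] [226. 382.]
-12.5 122 [185. 498.] [201. 502.]
-12.5 141 [187. 475.] [204. 479.]
-12.5 188 [193. 413.] [210. 417.]
```

The finger tips look higher in the side view than the TCP reading implies. I'll go back over the yellow marker, descend and look from the side.

Emit:
servo_tool:
  linear:
    - [0,-0.2,0.1]
    - [0,-0.25,0.1]
    - [0,-0.25,0.1]
    - [0,-0.25,0.1]
    - [0,-0.1,0.1]
    - [0,0,0.09]
    - [0,0,0]
    - [0,0,0]
  spin: [0,0,0,0,0,0,0,0]

```text
time: 8.25
tool_pos: [448.2, -316.8, 4.8]
tcp_rot: [-3.141, 0.0, -3.122]
contact_force: [0.1, -0.1, 0.1]
grip_width: 50.5
finger_force: 0.0
```

```bash
python3 p.py yellow 3
python3 - <<'E'
from h import *
d=cap('side','s4.png');p=monitor.get_obs()['tool_pos']
f=lambda q:((proj(d,q)-[270,80])*6).round()
for y in(-25,0,25,44):
  print(y,[f(p+[0,y,h]) for h in(0,30,66)])
cv2.imwrite('pics/s4c.png',cv2.resize(d['frame'][80:180,270:400],None,fx=6,fy=6,interpolation=cv2.INTER_CUBIC))
E
```

```text
pos [ 448.2 -316.8    4.8] rot [-1.7998e+02  3.0000e-02 -1.7888e+02] j [-0.76  0.6   1.68  0.    0.86 -2.35] t 8.25 w 50.5
total lin [-0.0011  0.0014  0.0091] spin 0.0002 rows>= 0.030905102665281438 0.002007886844315484
-25 [array([394., 338.]), array([401., 291.]), array([410., 231.])]
0 [array([381., 369.]), array([388., 321.]), array([397., 261.])]
25 [array([368., 400.]), array([374., 353.]), array([383., 293.])]
44 [array([357., 425.]), array([364., 377.]), array([372., 317.])]
```

View pics/s4c.png

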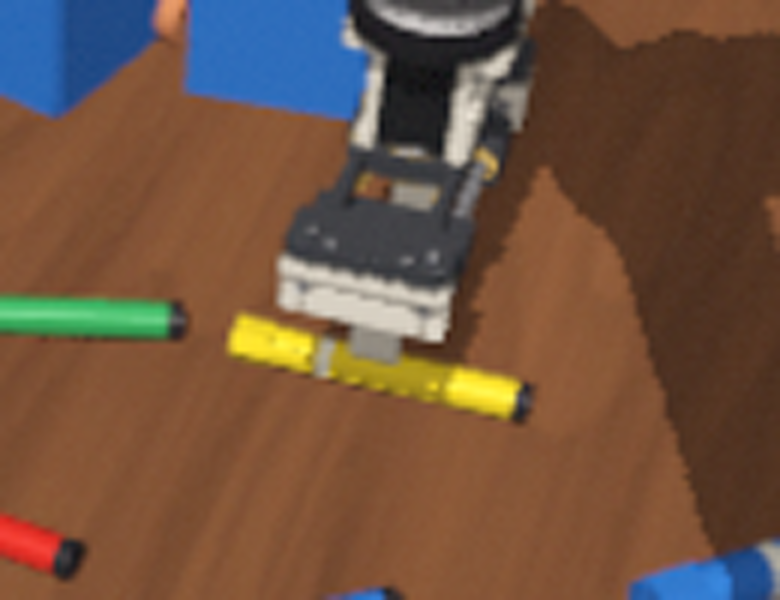

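The marker lies unoccluded at (380,370). The near finger's tip is at (378,362), which works out at about z=29 mm, roughly 24 mm above the reported TCP. I'll creep down and watch the force.

Emit:
servo_tool:
  linear:
    - [0,0,0.005]
    - [0,0,0.005]
    - [0,0,0.005]
    - [0,0,0.005]
    - [0,0,0.005]
    - [0,0,0.005]
    - [0,0,0]
    - [0,0,0]
  spin: [0,0,0,0,0,0,0,0]

```text
time: 9.3
tool_pos: [448.0, -316.5, -1.7]
tcp_rot: [3.142, 0.0, -3.122]
contact_force: [0.2, 0.5, 0.1]
grip_width: 50.3
finger_force: 0.0
```

Emit:
servo_tool:
  linear:
    - [0,0,0.007]
    - [0,0,0.007]
    - [0,0,0.007]
    - [0,0,0.007]
    - [0,0,0.007]
    - [0,0,0.007]
    - [0,0,0.005]
    - [0,0,0]
  spin: [0,0,0,0,0,0,0,0]

```text
time: 10.3
tool_pos: [448.0, -316.5, -11.2]
tcp_rot: [3.141, -0.0, -3.122]
contact_force: [0.1, 0.0, 0.2]
grip_width: 50.2
finger_force: 0.0
```

Emit:
servo_tool:
  linear:
    - [0,0,0.006]
    - [0,0,0.006]
    - [0,0,0.006]
    - [0,0,0.006]
    - [0,0,0.006]
    - [0,0,0.006]
    - [0,0,0]
    - [0,0,0]
  spin: [0,0,0,0,0,0,0,0]

```text
time: 11.3
tool_pos: [448.0, -316.5, -18.3]
tcp_rot: [3.142, 0.0, -3.122]
contact_force: [-0.2, 0.1, 0.3]
grip_width: 50.7
finger_force: 0.0
```

Emit:
servo_tool:
  linear:
    - [0,0,0]
    - [0,0,0]
    - [0,0,0]
    - [0,0,0]
    - [0,0,0]
    - [0,0,0]
    - [0,0,0]
    - [0,0,0]
  spin: [0,0,0,0,0,0,0,0]
  hand: -0.8

```text
time: 12.3
tool_pos: [448.2, -316.8, -16.6]
tcp_rot: [-3.141, 0.001, -3.122]
contact_force: [-3.7, 2.7, 14.0]
grip_width: 9.4
finger_force: 19.0
```

Emit:
servo_tool:
  linear:
    - [0,0,0]
    - [0,0,0]
    - [0,0,0]
    - [0,0,0]
    - [0,0,0]
    - [0,0,0]
    - [0,0,0.005]
    - [0,0,0.005]
  spin: [0,0,0,0,0,0,0,0]
  hand: 0.1

```text
time: 13.3
tool_pos: [448.0, -316.5, -20.4]
tcp_rot: [3.142, -0.0, -3.122]
contact_force: [-0.5, 1.5, 0.6]
grip_width: 50.6
finger_force: 0.0
```

Emit:
servo_tool:
  linear:
    - [0,0,0.005]
    - [0,0,0.005]
    - [0,0,0.005]
    - [0,0,0]
    - [0,0,0]
    - [0,0,0]
    - [0,0,0]
    - [0,0,0]
  spin: [0,0,0,0,0,0,0,0]

```text
time: 14.3
tool_pos: [448.0, -316.5, -23.3]
tcp_rot: [3.142, 0.0, -3.122]
contact_force: [0.3, 0.1, -0.4]
grip_width: 50.5
finger_force: 0.0
```

```bash
python3 p.py yellow 3
python3 - <<'E'
from h import *
d=cap('side','s5.png');p=monitor.get_obs()['tool_pos']
f=lambda q:((proj(d,q)-[270,80])*6).round()
for y in(-25,0,25):
  print(y,[f(p+[0,y,h]) for h in(0,30,66)])
for z in (0,9.5): print(f([448,-316.5,z]))
cv2.imwrite('pics/s5c.png',cv2.resize(d['frame'][80:180,270:400],None,fx=6,fy=6,interpolation=cv2.INTER_CUBIC))
E
```

```text
pos [ 448.  -316.5  -23.3] rot [ 180.      0.   -178.87] j [-0.75  0.65  1.7   0.    0.79 -2.35] t 14.3 w 50.5
total lin [-1.900e-03 -1.000e-04 -1.314e-01] spin 0.0003 rows>= 0.43817155999028196 0.0026903034849424115
-25 [array([388., 382.]), array([395., 337.]), array([404., 279.])]
0 [array([375., 413.]), array([382., 367.]), array([391., 309.])]
25 [array([362., 444.]), array([369., 398.]), array([377., 341.])]
[380. 377.]
[383. 363.]
```

View pics/s5c.png

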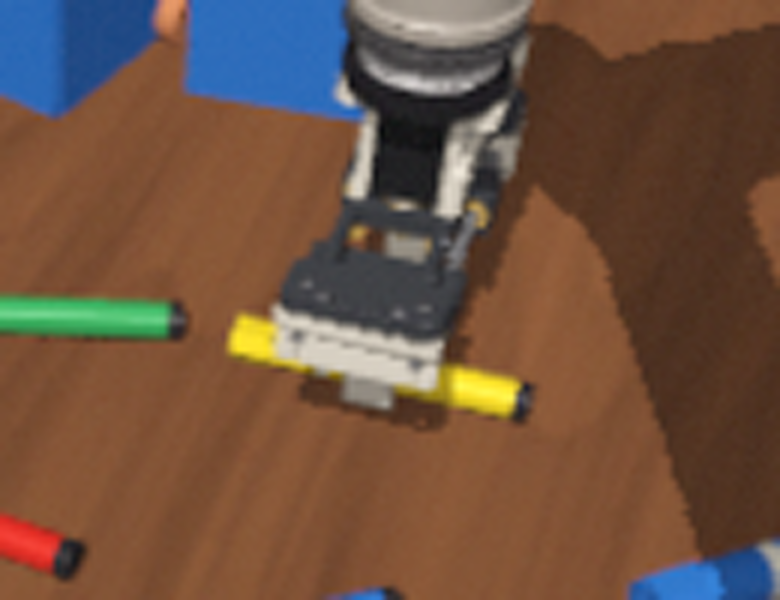

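The finger tip's lower edge at (368,410) with its shadow just below puts the tips about 34 mm above the reported TCP. That agrees with the earlier touch on the barrel's top. I'll descend further on force.

Emit:
servo_tool:
  linear:
    - [0,0,0.005]
    - [0,0,0.005]
    - [0,0,0.005]
    - [0,0,0.005]
    - [0,0,0.005]
    - [0,0,0.005]
    - [0,0,0]
    - [0,0,0]
  spin: [0,0,0,0,0,0,0,0]

```text
time: 15.35
tool_pos: [448.0, -316.5, -29.3]
tcp_rot: [3.142, 0.0, -3.122]
contact_force: [-0.7, 0.6, -0.4]
grip_width: 50.4
finger_force: 0.0
```

Emit:
servo_tool:
  linear:
    - [0,0,0]
    - [0,0,0]
    - [0,0,0]
    - [0,0,0]
    - [0,0,0]
    - [0,0,0]
    - [0,0,0]
    - [0,0,0]
  spin: [0,0,0,0,0,0,0,0]
  hand: -0.8

```text
time: 16.35
tool_pos: [448.0, -316.5, -29.3]
tcp_rot: [3.142, 0.0, -3.122]
contact_force: [-0.5, 0.8, 0.4]
grip_width: 18.1
finger_force: 30.0
```

Gripped (18.1 mm, 30 N). Lifting.

Emit:
servo_tool:
  linear:
    - [0,0,-0.1]
    - [0,0,-0.2]
    - [0,0,-0.2]
    - [0,0.05,-0.1]
    - [0,0.2,0]
    - [0,0.25,0]
    - [0,0.25,0]
    - [0,0.25,0]
  spin: [0,0,0,0,0,0,0,0]

```text
time: 17.35
tool_pos: [443.8, -115.1, 90.7]
tcp_rot: [3.142, 0.0, -3.122]
contact_force: [-0.1, -0.0, -0.4]
grip_width: 18.0
finger_force: 30.0
```

```bash
python3 p.py cyellow 90
```

```text
pos [ 443.8 -115.1   90.7] rot [ 1.800e+02  1.000e-02 -1.789e+02] j [-0.42  0.34  1.85  0.    0.95 -2.01] t 17.35 w 18.0
total lin [-0.3077  1.871   0.0036] spin 0.0222 rows>= 6.320525698319001 0.19053389278868357
```

Emit:
servo_tool:
  linear:
    - [-0.06,0.23,0]
    - [-0.06,0.27,0]
    - [-0.06,0.27,0]
    - [-0.06,0.27,0]
    - [-0.06,0.27,0]
    - [-0.01,0.27,0.05]
    - [0,0.25,0.06]
    - [0,0,0.09]
  spin: [0.022,0,0,0,0,0,0,0]

```text
time: 18.35
tool_pos: [509.8, 252.5, 50.4]
tcp_rot: [3.14, 0.001, 3.131]
contact_force: [0.2, -0.9, -1.4]
grip_width: 18.0
finger_force: 30.0
```

View pics/c6.png

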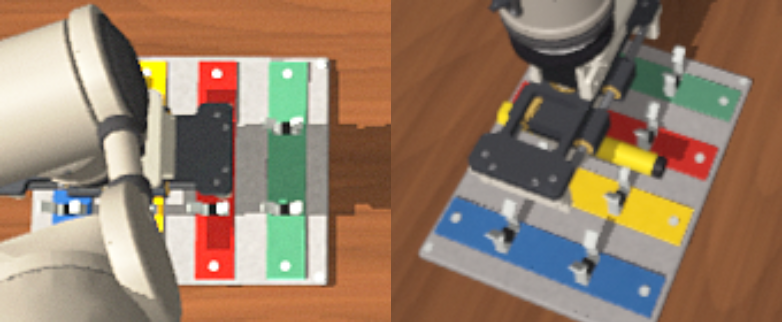

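The marker is held level, tail at (657,166) and cap at (505,112) in the right crop. I'll check the axis height and sideways position against prediction.

```bash
python3 p.py cyellow 50
python3 - <<'E'
from h import *
d=optics.capture('side');f=d['frame'];h=cv2.cvtColor(f,cv2.COLOR_BGR2HSV)
p=monitor.get_obs()['tool_pos'];ax=np.array([np.cos(np.radians(179.2)),np.sin(np.radians(179.2)),0])
print(p.round(1))
for zz in(30,38.8,45):print(zz,proj(d,p+[0,0,zz]+75*ax).round(1),proj(d,p+[0,0,zz]-75*ax).round(1))
k=((h[...,0]>20)&(h[...,0]<36)&(h[...,1]>140)&(h[...,2]>60)).astype(np.uint8)
k[:255]=0;k[330:]=0;k[:,:190]=0;k[:,300:]=0
n,l,s,c=cv2.connectedComponentsWithStats(k)
for i in range(1,n):
  if s[i,4]>20: print(s[i],c[i].round(1), cv2.minAreaRect(np.argwhere(l==i)[:,::-1].astype(np.float32)))
E
```

```text
pos [510.2 248.5  51.2] rot [1.7999e+02 2.0000e-02 1.7910e+02] j [ 0.32  0.57  1.59  0.    0.99 -1.24] t 18.6 w 18.1
total lin [-0.0041  0.0482  0.006 ] spin 0.0 rows>= 0.16241416764819397 0.00034202653237766105
[510.5 248.4  51.5]
30 [267.9 292.9] [198.8 268.3]
38.8 [267.8 290.8] [198.1 266. ]
45 [267.7 289.2] [197.7 264.4]
[195 262   7  11  45] [197.7 267.2] ((197.55001831054688, 266.8500061035156), (4.743415832519531, 10.119288444519043), 18.434947967529297)
[238 278  27  17 238] [251.3 286.1] ((251.15069580078125, 285.9315185546875), (25.280887603759766, 9.831457138061523), 20.556047439575195)
[226 293  55  34 806] [253.  309.3] ((251.79925537109375, 308.9269714355469), (55.960426330566406, 17.0871524810791), 19.983104705810547)
```

Emit:
servo_tool:
  linear:
    - [-0.004,0.048,0]
    - [0,0,0.04]
    - [0,0,0.04]
    - [0,0,0.03]
    - [0,0,0]
    - [0,0,0]
    - [0,0,0]
    - [0,0,0]
  spin: [0,0,0,0,0,0,0,0]

```text
time: 19.65
tool_pos: [511.0, 258.5, 29.0]
tcp_rot: [3.141, 0.0, 3.127]
contact_force: [-1.2, 0.1, -0.2]
grip_width: 17.8
finger_force: 30.0
```

Emit:
servo_tool:
  linear:
    - [0,0,0.015]
    - [0,0,0.015]
    - [0,0,0.015]
    - [0,0,0.015]
    - [0,0,0.015]
    - [0,0,0.01]
    - [0,0,0]
    - [0,0,0]
  spin: [0,0,0,0,0,0,0,0]

```text
time: 20.65
tool_pos: [512.2, 259.4, 13.6]
tcp_rot: [3.14, 0.004, 3.127]
contact_force: [-1.6, 1.8, 11.5]
grip_width: 18.1
finger_force: 30.0
```

Emit:
servo_tool:
  linear:
    - [0,0,0.01]
    - [0,0,0.01]
    - [0,0,0.01]
    - [0,0,0.01]
    - [0,0,0.01]
    - [0,0,0.01]
    - [0,0,0.005]
    - [0,0,0]
  spin: [0,0,0,0,0,0,0,0]

```text
time: 21.65
tool_pos: [510.6, 258.9, -0.9]
tcp_rot: [3.141, -0.0, 3.127]
contact_force: [-1.6, 4.1, 4.8]
grip_width: 18.1
finger_force: 30.0
```

Emit:
servo_tool:
  linear:
    - [0,0,0.005]
    - [0,0,0.005]
    - [0,0,0]
    - [0,0,0]
    - [0,0,0]
    - [0,0,0]
    - [0,0,0]
    - [0,0,0]
  spin: [0,0,0,0,0,0,0,0]

```text
time: 22.65
tool_pos: [510.7, 258.9, -1.2]
tcp_rot: [3.141, 0.001, 3.127]
contact_force: [-6.4, 1.7, 19.1]
grip_width: 18.2
finger_force: 30.0
```

Emit:
servo_tool:
  linear:
    - [0,0,0]
    - [0,0,0]
    - [0,0,0]
    - [0,0,0]
    - [0,0,0]
    - [0,0,-0.1]
    - [0,0,-0.2]
    - [0,0,-0.2]
  spin: [0,0,0,0,0,0,0,0]
  hand: -0.2

```text
time: 23.65
tool_pos: [510.6, 258.4, 97.6]
tcp_rot: [-3.141, -0.001, 3.127]
contact_force: [1.0, 0.9, 0.1]
grip_width: 36.5
finger_force: 0.0
```

```bash
python3 p.py red 70
```

```text
pos [513.6 259.5 103.4] rot [179.83   0.46 179.15] j [ 0.33  0.51  1.52  0.    1.1  -1.22] t 23.7 w 36.5
total lin [-0.7671 -1.9599  0.1668] spin 0.065 rows>= 7.037420202389688 0.5574109438018586
```

It seated: the force jumped to 19 N at TCP z≈-1, as predicted. Now red.

Emit:
servo_tool:
  linear:
    - [0,0,0]
    - [-0.1,-0.25,0]
    - [-0.12,-0.27,0]
    - [-0.12,-0.27,0]
    - [-0.12,-0.27,0]
    - [-0.12,-0.27,0]
    - [-0.12,-0.27,0.1]
    - [-0.067,-0.25,0.1]
  spin: [0.065,0,0,0,0,0,0,0]
  hand: 0.1

```text
time: 24.7
tool_pos: [620.7, -129.2, 56.2]
tcp_rot: [-3.141, 0.001, 3.024]
contact_force: [0.9, -0.2, 0.1]
grip_width: 50.3
finger_force: 0.0
```

```bash
python3 - <<'E'
from h import *
e=cap('top','t7.png');f=e['frame'];h=cv2.cvtColor(f,cv2.COLOR_BGR2HSV)
k=((h[...,0]>20)&(h[...,0]<36)&(h[...,1]>140)&(h[...,2]>90)).astype(np.uint8)
cv2.imwrite('pics/t7c.png',cv2.resize(f[145:265,95:245],None,fx=5,fy=5,interpolation=cv2.INTER_CUBIC))
for m in(-75,75): print((proj(e,[511.2+m,258.1-m*.0157,38])-[95,145])*5)
E
python3 p.py red 20
```

```text
[272.658645   463.01726511]
[281.40895783 107.73553855]
pos [ 618.9 -132.    53.8] rot [-179.96   -0.19  172.99] j [-0.33  0.67  1.38 -0.    1.1  -1.78] t 24.8 w 50.8
total lin [-0.0157 -0.0771  0.1688] spin -0.0035 rows>= 0.6206547635777349 0.02958237901096557
```

View pics/t7c.png

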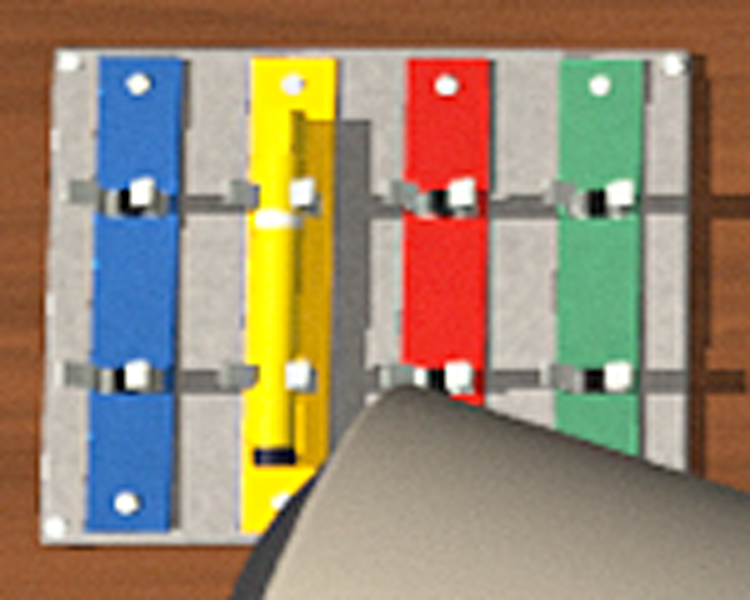

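Yellow is seated: tail at (273,458) and cap near (280,110), as predicted. Now down on red.

Emit:
servo_tool:
  linear:
    - [-0.008,-0.077,0]
    - [0,0,0]
    - [0,0,0.1]
    - [0,0,0.1]
    - [0,0,0.1]
    - [0,0,0]
    - [0,0,0]
    - [0,0,0]
  spin: [0,0,0,0,0,0,0,0]

```text
time: 25.8
tool_pos: [620.6, -142.3, -1.9]
tcp_rot: [-3.141, 0.002, 3.025]
contact_force: [0.5, 0.6, 0.6]
grip_width: 50.6
finger_force: 0.0
```

```bash
python3 p.py red -30
```

```text
pos [ 620.5 -142.4   -2.2] rot [-1.7998e+02  1.1000e-01  1.7331e+02] j [-0.35  0.74  1.42  0.    0.98 -1.8 ] t 25.85 w 50.5
total lin [-0.0017 -0.0265  0.1392] spin 0.0001 rows>= 0.4724328090489171 0.000983906836135399
```

Emit:
servo_tool:
  linear:
    - [-0.002,-0.027,0]
    - [0,0,0.04]
    - [0,0,0.04]
    - [0,0,0.03]
    - [0,0,0.02]
    - [0,0,0.008]
    - [0,0,0]
    - [0,0,0]
  spin: [0,0,0,0,0,0,0,0]

```text
time: 26.85
tool_pos: [619.8, -147.8, -30.6]
tcp_rot: [-3.142, 0.001, 3.025]
contact_force: [0.5, -0.6, -0.2]
grip_width: 50.6
finger_force: 0.0
```

Emit:
servo_tool:
  linear:
    - [0,0,0]
    - [0,0,0]
    - [0,0,0]
    - [0,0,0]
    - [0,0,0]
    - [0,0,0]
    - [0,0,0]
    - [0,0,0]
  spin: [0,0,0,0,0,0,0,0]
  hand: -0.8

```text
time: 27.85
tool_pos: [619.6, -147.7, -30.9]
tcp_rot: [3.141, 0.0, 3.025]
contact_force: [-0.1, -0.0, 1.3]
grip_width: 18.1
finger_force: 30.0
```

Emit:
servo_tool:
  linear:
    - [0,0,-0.1]
    - [0,0,-0.2]
    - [0,0,-0.2]
    - [0,0,-0.1]
    - [0,0,0]
    - [0,0,0]
    - [0,0,0]
    - [0,0,0]
  spin: [0,0,0,0,0,0,0,0]

```text
time: 28.85
tool_pos: [619.1, -147.6, 88.1]
tcp_rot: [3.141, -0.002, 3.025]
contact_force: [-0.3, 0.1, -0.2]
grip_width: 18.4
finger_force: 30.0
```

```bash
python3 p.py cred 70
```

```text
pos [ 619.2 -147.7   88.3] rot [ 1.7998e+02 -7.0000e-02  1.7329e+02] j [-0.35  0.64  1.33  0.    1.17 -1.81] t 28.9 w 18.0
total lin [0.5708 1.6911 0.0914] spin -0.0645 rows>= 5.957417033449405 0.5530158619068153
```

Emit:
servo_tool:
  linear:
    - [0,0,0]
    - [0.08,0.24,0]
    - [0.1,0.28,0]
    - [0.1,0.28,0]
    - [0.1,0.28,0]
    - [0.1,0.28,0]
    - [0.08,0.25,0]
    - [0.011,0.08,0]
  spin: [-0.0645,0,0,0,0,0,0,0]

```text
time: 29.9
tool_pos: [509.4, 194.6, 89.1]
tcp_rot: [3.141, -0.0, 3.129]
contact_force: [-0.5, -0.7, -0.5]
grip_width: 17.5
finger_force: 30.0
```

Emit:
servo_tool:
  linear:
    - [0,0,0.1]
    - [0,0,0.1]
    - [0,0,0]
    - [0,0,0]
    - [0,0,0]
    - [0,0,0]
    - [0,0,0]
    - [0,0,0]
  spin: [0,0,0,0,0,0,0,0]

```text
time: 30.9
tool_pos: [510.7, 192.0, 49.3]
tcp_rot: [3.141, 0.0, 3.126]
contact_force: [0.8, 0.8, -1.0]
grip_width: 17.7
finger_force: 30.0
```

```bash
python3 p.py cred -2.4
python3 - <<'E'
from h import *
d=optics.capture('side');f=d['frame'];h=cv2.cvtColor(f,cv2.COLOR_BGR2HSV)
p=monitor.get_obs()['tool_pos'];ax=np.array([-1,.014,0])
print(p.round(1),proj(d,p+[0,0,40.4]+75*ax).round(1),proj(d,p+[0,0,40.4]-75*ax).round(1))
k=(((h[...,0]<6)|(h[...,0]>174))&(h[...,1]>150)&(h[...,2]>60)).astype(np.uint8)
k[:220]=0;k[330:]=0
n,l,s,c=cv2.connectedComponentsWithStats(k)
for i in range(1,n):
  if s[i,4]>20: print(s[i],c[i].round(1))
E
```

```text
pos [510.7 192.   49.2] rot [1.7999e+02 1.0000e-02 1.7910e+02] j [ 0.22  0.53  1.65  0.    0.95 -1.34] t 30.95 w 18.5
total lin [0.0015 0.0014 0.258 ] spin 0.0 rows>= 0.8601734608912255 0.00020683917914863872
[510.7 192.   49.2] [278.  266.9] [211.  244.3]
[208 241   7   9  37] [211.3 245.2]
[246 255  30  16 228] [262.  262.2]
[241 267  51  31 645] [265.1 282.5]
```

Emit:
servo_tool:
  linear:
    - [0,0,0.05]
    - [0,0,0.05]
    - [0,0,0.03]
    - [0,0,0.02]
    - [0,0,0.015]
    - [0,0,0.015]
    - [0,0,0.015]
    - [0,0,0]
  spin: [0,0,0,0,0,0,0,0]

```text
time: 32.0
tool_pos: [512.2, 192.9, 11.7]
tcp_rot: [3.14, 0.004, 3.126]
contact_force: [-0.4, 3.1, 8.4]
grip_width: 18.0
finger_force: 30.0
```

Emit:
servo_tool:
  linear:
    - [0,0,0.012]
    - [0,0,0.012]
    - [0,0,0.012]
    - [0,0,0.012]
    - [0,0,0.01]
    - [0,0,0.007]
    - [0,0,0]
    - [0,0,0]
  spin: [0,0,0,0,0,0,0,0]

```text
time: 33.0
tool_pos: [510.6, 192.5, -2.5]
tcp_rot: [3.141, 0.0, 3.126]
contact_force: [-1.0, 5.1, 4.6]
grip_width: 17.8
finger_force: 30.0
```

Emit:
servo_tool:
  linear:
    - [0,0,0.005]
    - [0,0,0.004]
    - [0,0,0]
    - [0,0,0]
    - [0,0,0]
    - [0,0,0]
    - [0,0,0]
    - [0,0,0]
  spin: [0,0,0,0,0,0,0,0]

```text
time: 34.0
tool_pos: [510.7, 192.6, -2.8]
tcp_rot: [3.141, 0.001, 3.126]
contact_force: [-5.8, 4.1, 18.8]
grip_width: 18.1
finger_force: 30.0
```

Emit:
servo_tool:
  linear:
    - [0,0,0]
    - [0,0,0]
    - [0,0,0]
    - [0,0,0]
    - [0,0,0]
    - [0,0,-0.1]
    - [0,0,-0.2]
    - [0,0,-0.2]
  spin: [0,0,0,0,0,0,0,0]
  hand: -0.2

```text
time: 35.0
tool_pos: [510.4, 191.8, 96.1]
tcp_rot: [-3.141, -0.001, 3.126]
contact_force: [0.5, 0.2, 0.1]
grip_width: 36.6
finger_force: 0.0
```

```bash
python3 p.py green 70
```

```text
pos [513.5 192.7 101.7] rot [179.89   0.46 179.11] j [ 0.22  0.47  1.6  -0.    1.07 -1.34] t 35.05 w 36.7
total lin [ 0.2031 -2.4952  0.1587] spin -0.2021 rows>= 8.361716622652223 1.732172939170696
```

Red seated the same way. Now green.

Emit:
servo_tool:
  linear:
    - [0,0,0]
    - [0,0,0]
    - [0.03,-0.25,0]
    - [0.03,-0.29,0]
    - [0.03,-0.29,0]
    - [0.03,-0.29,0]
    - [0.03,-0.29,0]
    - [0.03,-0.29,0]
  spin: [-0.102,-0.1,0,0,0,0,0,0]
  hand: 0.1

```text
time: 36.05
tool_pos: [577.4, -145.3, 95.1]
tcp_rot: [3.141, 0.0, -2.84]
contact_force: [1.1, 1.0, -0.9]
grip_width: 50.3
finger_force: 0.0
```

Emit:
servo_tool:
  linear:
    - [0.023,-0.29,0]
    - [0,-0.29,0.1]
    - [0,-0.21,0.1]
    - [0,0,0]
    - [0,0,0]
    - [0,0,0]
    - [0,0,0]
    - [0,0,0]
  spin: [0,0,0,0,0,0,0,0]

```text
time: 37.05
tool_pos: [620.1, -295.0, 56.0]
tcp_rot: [-3.141, 0.001, -2.839]
contact_force: [-0.3, -0.3, -1.2]
grip_width: 50.5
finger_force: 0.0
```

```bash
python3 p.py green -30.5
```

```text
pos [ 620.1 -295.2   55.8] rot [-1.7997e+02  3.0000e-02 -1.6268e+02] j [-0.56  0.76  1.2   0.    1.19 -2.43] t 37.1 w 50.4
total lin [-0.0134 -0.0079  0.4316] spin 0.0002 rows>= 1.4396957093126521 0.001813693092512516
```

Emit:
servo_tool:
  linear:
    - [-0.013,-0.008,0.08]
    - [0,0,0.1]
    - [0,0,0.1]
    - [0,0,0.08]
    - [0,0,0.05]
    - [0,0,0.02]
    - [0,0,0]
    - [0,0,0]
  spin: [0,0,0,0,0,0,0,0]

```text
time: 38.1
tool_pos: [623.3, -296.7, -29.9]
tcp_rot: [-3.141, 0.001, -2.84]
contact_force: [0.3, 0.2, 0.5]
grip_width: 50.8
finger_force: 0.0
```

Emit:
servo_tool:
  linear:
    - [0,0,0]
    - [0,0,0]
    - [0,0,0]
    - [0,0,0]
    - [0,0,0]
    - [0,0,0]
    - [0,0,0]
    - [0,0,0]
  spin: [0,0,0,0,0,0,0,0]
  hand: -0.8

```text
time: 39.1
tool_pos: [622.8, -296.4, -30.6]
tcp_rot: [3.142, 0.0, -2.84]
contact_force: [-1.0, 0.1, 1.2]
grip_width: 18.5
finger_force: 30.0
```

Emit:
servo_tool:
  linear:
    - [0,0,-0.1]
    - [0,0,-0.2]
    - [0,0,-0.2]
    - [0,0,-0.1]
    - [0,0,0]
    - [0,0,0]
    - [0,0,0]
    - [0,0,0]
  spin: [0,0,0,0,0,0,0,0]

```text
time: 40.1
tool_pos: [622.4, -296.1, 88.2]
tcp_rot: [3.14, -0.001, -2.84]
contact_force: [-0.0, 0.7, -0.4]
grip_width: 18.2
finger_force: 30.0
```

```bash
python3 p.py cgreen 50
```

```text
pos [ 622.5 -296.2   88.4] rot [ 1.7994e+02 -5.0000e-02 -1.6272e+02] j [-0.56  0.73  1.15  0.    1.26 -2.43] t 40.15 w 18.1
total lin [0.5997 2.1048 0.1921] spin 0.202 rows>= 7.323253309163483 1.7314303813327299
```

Emit:
servo_tool:
  linear:
    - [0,0,0]
    - [0,0,0]
    - [0.07,0.23,0]
    - [0.08,0.28,0]
    - [0.08,0.28,0]
    - [0.08,0.28,0]
    - [0.08,0.28,0]
    - [0.08,0.28,0]
  spin: [0.102,0.1,0,0,0,0,0,0]

```text
time: 41.15
tool_pos: [533.3, 32.7, 89.3]
tcp_rot: [3.141, 0.0, 3.126]
contact_force: [0.5, 1.0, 1.2]
grip_width: 18.1
finger_force: 30.0
```

Emit:
servo_tool:
  linear:
    - [0.08,0.28,0]
    - [0.05,0.19,0]
    - [0,0,0.1]
    - [0,0,0.09]
    - [0,0,0]
    - [0,0,0]
    - [0,0,0]
    - [0,0,0]
  spin: [0,0,0,0,0,0,0,0]

```text
time: 42.15
tool_pos: [509.8, 125.4, 51.9]
tcp_rot: [3.141, 0.001, 3.126]
contact_force: [-0.0, -0.4, 0.3]
grip_width: 18.0
finger_force: 30.0
```

```bash
python3 p.py cgreen -2.1
python3 - <<'E'
from h import *
d=optics.capture('side');f=d['frame'];h=cv2.cvtColor(f,cv2.COLOR_BGR2HSV)
p=monitor.get_obs()['tool_pos'];ax=np.array([-1,.014,0])
print(p.round(1),proj(d,p+[0,0,40]+75*ax).round(1),proj(d,p+[0,0,40]-75*ax).round(1))
k=((h[...,0]>50)&(h[...,0]<90)&(h[...,1]>100)&(h[...,2]>40)).astype(np.uint8)
k[:200]=0;k[330:]=0
n,l,s,c=cv2.connectedComponentsWithStats(k)
for i in range(1,n):
  if s[i,4]>20: print(s[i],c[i].round(1))
E
```

```text
pos [509.7 125.4  51.8] rot [1.7999e+02 5.0000e-02 1.7909e+02] j [ 0.1   0.5   1.71  0.    0.93 -1.46] t 42.2 w 18.1
total lin [0.0028 0.006  0.2694] spin -0.0001 rows>= 0.8983232318049603 0.00111463314636326
[509.6 125.4  51.7] [289.5 240.8] [225.1 220.2]
[259 230  28  14 218] [272.9 236.3]
```

Emit:
servo_tool:
  linear:
    - [0.003,0.006,0.05]
    - [0,0,0.05]
    - [0,0,0.04]
    - [0,0,0.02]
    - [0,0,0.015]
    - [0,0,0.015]
    - [0,0,0.015]
    - [0,0,0]
  spin: [0,0,0,0,0,0,0,0]

```text
time: 43.25
tool_pos: [510.2, 127.2, 11.7]
tcp_rot: [3.141, 0.003, 3.126]
contact_force: [-1.1, 1.5, 8.3]
grip_width: 18.0
finger_force: 30.0
```

Emit:
servo_tool:
  linear:
    - [0,0,0.012]
    - [0,0,0.012]
    - [0,0,0.012]
    - [0,0,0.012]
    - [0,0,0.01]
    - [0,0,0.006]
    - [0,0,0]
    - [0,0,0]
  spin: [0,0,0,0,0,0,0,0]

```text
time: 44.25
tool_pos: [508.6, 127.0, -2.3]
tcp_rot: [3.141, -0.0, 3.126]
contact_force: [-1.3, 5.3, 5.3]
grip_width: 18.2
finger_force: 30.0
```

Emit:
servo_tool:
  linear:
    - [0,0,0.005]
    - [0,0,0.004]
    - [0,0,0]
    - [0,0,0]
    - [0,0,0]
    - [0,0,0]
    - [0,0,0]
    - [0,0,0]
  spin: [0,0,0,0,0,0,0,0]

```text
time: 45.25
tool_pos: [508.7, 127.0, -2.6]
tcp_rot: [3.141, 0.0, 3.126]
contact_force: [-5.3, 4.6, 19.5]
grip_width: 18.5
finger_force: 30.0
```

Seated. Release and move to blue.

Emit:
servo_tool:
  linear:
    - [0,0,0]
    - [0,0,0]
    - [0,0,0]
    - [0,0,0]
    - [0,0,0]
    - [0,0,-0.1]
    - [0,0,-0.2]
    - [0,0,-0.2]
  spin: [0,0,0,0,0,0,0,0]
  hand: -0.2

```text
time: 46.25
tool_pos: [508.5, 126.6, 96.6]
tcp_rot: [-3.142, -0.001, 3.126]
contact_force: [1.0, -0.1, 0.0]
grip_width: 36.7
finger_force: 0.0
```

```bash
python3 p.py blue 60
```

```text
pos [511.7 127.  101.9] rot [179.95   0.46 179.11] j [ 0.1   0.43  1.66  0.    1.04 -1.46] t 46.3 w 36.9
total lin [ 0.9836 -0.7561  0.2097] spin -0.4499 rows>= 4.1940842703453844 3.8563137936160468
```

Emit:
servo_tool:
  linear:
    - [0,0,0]
    - [0,0,0]
    - [0,0,0]
    - [0,0,0]
    - [0.22,-0.17,0]
    - [0.22,-0.17,0]
    - [0.22,-0.17,0]
    - [0.22,-0.17,0]
  spin: [-0.113,-0.113,-0.112,-0.112,0,0,0,0]
  hand: 0.1

```text
time: 47.3
tool_pos: [459.4, -91.9, 95.7]
tcp_rot: [-3.141, 0.0, -2.45]
contact_force: [1.8, -0.2, 0.3]
grip_width: 50.6
finger_force: 0.0
```

Emit:
servo_tool:
  linear:
    - [0.104,-0.076,0]
    - [0,0,0.1]
    - [0,0,0.1]
    - [0,0,0]
    - [0,0,0]
    - [0,0,0]
    - [0,0,0]
    - [0,0,0]
  spin: [0,0,0,0,0,0,0,0]

```text
time: 48.3
tool_pos: [453.7, -115.3, 56.0]
tcp_rot: [-3.141, 0.0, -2.45]
contact_force: [-0.4, -0.1, 0.1]
grip_width: 50.4
finger_force: 0.0
```

```bash
python3 p.py blue -30.5
```

```text
pos [ 453.7 -115.3   55.9] rot [-1.7998e+02  2.0000e-02 -1.4039e+02] j [-0.41  0.41  1.86  0.    0.87 -2.67] t 48.35 w 50.5
total lin [-0.012  -0.0075  0.4321] spin 0.0001 rows>= 1.4412118283783868 0.0005744212840432911
```

Emit:
servo_tool:
  linear:
    - [-0.012,-0.008,0.08]
    - [0,0,0.1]
    - [0,0,0.1]
    - [0,0,0.08]
    - [0,0,0.05]
    - [0,0,0.02]
    - [0,0,0]
    - [0,0,0]
  spin: [0,0,0,0,0,0,0,0]

```text
time: 49.35
tool_pos: [456.8, -115.1, -29.8]
tcp_rot: [-3.141, 0.001, -2.45]
contact_force: [-0.2, -0.3, 0.4]
grip_width: 50.5
finger_force: 0.0
```

Emit:
servo_tool:
  linear:
    - [0,0,0]
    - [0,0,0]
    - [0,0,0]
    - [0,0,0]
    - [0,0,0]
    - [0,0,0]
    - [0,0,0]
    - [0,0,0]
  spin: [0,0,0,0,0,0,0,0]
  hand: -0.8

```text
time: 50.35
tool_pos: [456.5, -115.0, -30.3]
tcp_rot: [-3.142, 0.0, -2.45]
contact_force: [0.2, 0.3, 2.0]
grip_width: 18.0
finger_force: 30.0
```

Emit:
servo_tool:
  linear:
    - [0,0,-0.1]
    - [0,0,-0.2]
    - [0,0,-0.2]
    - [0,0,-0.1]
    - [0,0,0]
    - [0,0,0]
    - [0,0,0]
    - [0,0,0]
  spin: [0,0,0,0,0,0,0,0]

```text
time: 51.35
tool_pos: [456.0, -114.8, 88.9]
tcp_rot: [3.14, -0.001, -2.45]
contact_force: [-0.2, 0.9, -0.4]
grip_width: 18.2
finger_force: 30.0
```

```bash
python3 p.py cblue 50
```

```text
pos [ 456.1 -114.8   89. ] rot [ 1.7993e+02 -3.0000e-02 -1.4040e+02] j [-0.41  0.36  1.82  0.    0.96 -2.67] t 51.4 w 18.2
total lin [-0.2459  2.1978  0.1951] spin 0.45 rows>= 7.400263399533114 3.856990748866321
```

Emit:
servo_tool:
  linear:
    - [0,0,0]
    - [0,0,0]
    - [0,0,0]
    - [0,0,0]
    - [-0.04,0.23,0]
    - [-0.04,0.28,0]
    - [-0.03,0.28,0]
    - [-0.03,0.28,0]
  spin: [0.113,0.113,0.112,0.112,0,0,0,0]

```text
time: 52.4
tool_pos: [487.9, 100.3, 89.5]
tcp_rot: [-3.142, -0.0, 3.126]
contact_force: [1.1, -0.7, -0.3]
grip_width: 17.8
finger_force: 30.0
```

Emit:
servo_tool:
  linear:
    - [-0.03,0.28,0]
    - [-0.03,0.28,0]
    - [-0.03,0.28,0]
    - [-0.016,0.27,0]
    - [0,0,0.1]
    - [0,0,0.09]
    - [0,0,0]
    - [0,0,0]
  spin: [0,0,0,0,0,0,0,0]

```text
time: 53.4
tool_pos: [512.9, 320.2, 52.2]
tcp_rot: [3.141, 0.001, 3.126]
contact_force: [0.1, 0.2, -0.0]
grip_width: 18.0
finger_force: 30.0
```

```bash
python3 p.py cblue -1.9
python3 - <<'E'
from h import *
d=optics.capture('side');f=d['frame'];h=cv2.cvtColor(f,cv2.COLOR_BGR2HSV)
p=monitor.get_obs()['tool_pos'];ax=np.array([-1,.014,0])
print(p.round(1),proj(d,p+[0,0,39.8]+75*ax).round(1),proj(d,p+[0,0,39.8]-75*ax).round(1))
k=((h[...,0]>100)&(h[...,0]<125)&(h[...,1]>120)&(h[...,2]>50)).astype(np.uint8)
k[:230]=0;k[370:]=0
n,l,s,c=cv2.connectedComponentsWithStats(k)
for i in range(1,n):
  if s[i,4]>20: print(s[i],c[i].round(1))
E
```

```text
pos [513.1 320.3  52.6] rot [1.7996e+02 7.0000e-02 1.7908e+02] j [ 0.43  0.62  1.48  0.    1.04 -1.12] t 53.45 w 18.4
total lin [0.0047 0.0181 0.2723] spin -0.0002 rows>= 0.9096666308758289 0.0020797940149112123
[513.2 320.3  52.7] [251.8 323.8] [178.5 296. ]
[175 292   8  11  50] [178.1 296.7]
[180 310  20  11 115] [188.7 315.4]
[220 310  28  18 265] [233.9 318.2]
[206 322  63  36 924] [237.9 338.5]
```

Emit:
servo_tool:
  linear:
    - [0.005,0.018,0.05]
    - [0,0,0.05]
    - [0,0,0.04]
    - [0,0,0.02]
    - [0,0,0.015]
    - [0,0,0.015]
    - [0,0,0.015]
    - [0,0,0]
  spin: [0,0,0,0,0,0,0,0]

```text
time: 54.5
tool_pos: [513.2, 325.2, 12.8]
tcp_rot: [3.139, 0.004, 3.126]
contact_force: [-0.4, 2.3, 8.4]
grip_width: 18.2
finger_force: 30.0
```

Emit:
servo_tool:
  linear:
    - [0,0,0.012]
    - [0,0,0.012]
    - [0,0,0.012]
    - [0,0,0.012]
    - [0,0,0.01]
    - [0,0,0.006]
    - [0,0,0]
    - [0,0,0]
  spin: [0,0,0,0,0,0,0,0]

```text
time: 55.5
tool_pos: [511.5, 324.5, -1.8]
tcp_rot: [3.141, 0.0, 3.126]
contact_force: [-0.9, 4.9, 2.5]
grip_width: 18.2
finger_force: 30.0
```

Emit:
servo_tool:
  linear:
    - [0,0,0.005]
    - [0,0,0.004]
    - [0,0,0]
    - [0,0,0]
    - [0,0,0]
    - [0,0,0]
    - [0,0,0]
    - [0,0,0]
  spin: [0,0,0,0,0,0,0,0]

```text
time: 56.5
tool_pos: [511.6, 324.5, -2.0]
tcp_rot: [3.14, 0.001, 3.126]
contact_force: [-4.1, 2.8, 15.0]
grip_width: 18.1
finger_force: 30.0
```

Seated. Release, retreat sideways and check the whole rack.

Emit:
servo_tool:
  linear:
    - [0,0,0]
    - [0,0,0]
    - [0,0,0]
    - [0,0,0]
    - [0,0,0]
    - [0,0,-0.1]
    - [0,0,-0.2]
    - [0,0,-0.25]
  spin: [0,0,0,0,0,0,0,0]
  hand: -0.2

```text
time: 57.5
tool_pos: [510.8, 323.4, 106.3]
tcp_rot: [-3.141, -0.002, 3.126]
contact_force: [1.8, 0.2, -0.3]
grip_width: 36.8
finger_force: 0.0
```

Emit:
servo_tool:
  linear:
    - [0,-0.25,-0.05]
    - [0,-0.25,0]
    - [0,-0.25,0]
    - [0,-0.25,0]
    - [0,-0.25,0]
    - [0,-0.25,0]
    - [0,-0.25,0]
    - [0,-0.25,0]
  spin: [0,0,0,0,0,0,0,0]

```text
time: 58.5
tool_pos: [505.1, -77.8, 116.3]
tcp_rot: [-3.142, 0.0, 3.126]
contact_force: [-0.3, -0.0, -1.3]
grip_width: 36.5
finger_force: 0.0
```

Emit:
servo_tool:
  linear:
    - [0,-0.25,0]
    - [0,-0.25,0]
    - [0,-0.25,0]
    - [0,-0.2,0]
    - [0,0,0]
    - [0,0,0]
    - [0,0,0]
    - [0,0,0]
  spin: [0,0,0,0,0,0,0,0]

```text
time: 59.5
tool_pos: [502.5, -265.2, 116.3]
tcp_rot: [3.142, 0.0, 3.127]
contact_force: [0.3, 0.6, -0.6]
grip_width: 36.8
finger_force: 0.0
```

Run:
```python
from h import *
d=cap('side','s8.png');e=cap('top','t8.png')
C={'red':(510.4,192.3),'yellow':(511.2,258.1),'green':(509.2,126.6),'blue':(512.2,323.9)}
A=cv2.resize(e['frame'][145:265,95:245],None,fx=2.6,fy=2.6,interpolation=cv2.INTER_CUBIC);B=cv2.resize(d['frame'][220:370,150:320],None,fx=2.3,fy=2.3,interpolation=cv2.INTER_CUBIC)
for n,c in C.items():
  for m in(-75,75):
    q=[c[0]+m,c[1]-m*.0157,38]
    cv2.circle(A,tuple(int(v) for v in (proj(e,q)-[95,145])*2.6),2,(255,0,255),-1)
    cv2.circle(B,tuple(int(v) for v in (proj(d,q)-[150,220])*2.3),2,(255,0,255),-1)
A=cv2.copyMakeBorder(A,0,B.shape[0]-A.shape[0],0,0,cv2.BORDER_CONSTANT)
cv2.imwrite('pics/c8.png',np.hstack([A,B]))
```

```text
(no output)
```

View pics/c8.png

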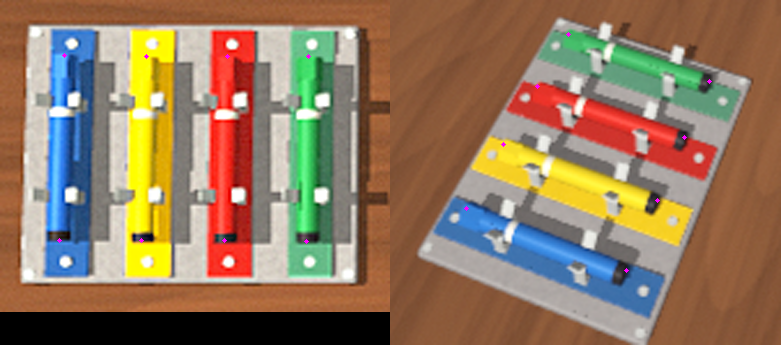

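View pics/t8.png

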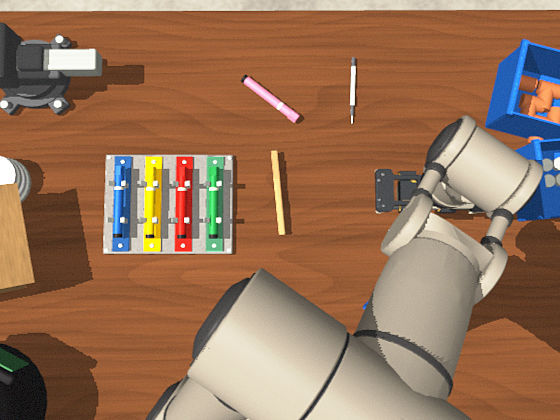

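All four markers lie in their own strips, with both ends on the predicted seated points. The brush (278,192) and scriber (353,90) are where they started, and the arm is clear of everything.

```bash
python3 -c "
from plant import workorder
print(workorder.close_job())"
```

```text
the job is handed in; nothing more can be done
None
```

The job is handed in: all four markers are snapped home and centred in the clips of their own colour, going by the final camera check and the seating forces. The wire brush and scriber were left where they lay, though the hand-in call returned no verdict.

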